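# Set the roller at the top of the rolling track

### The job

Get the rolling experiment ready: with the fingertips, push the metal roller along the track and up the slope, so that it drives the sliding marker bar ahead of it until the bar is home against the end stop at the top, and finish while still holding the roller there with the fingers so that it cannot roll back. Once the roller has met the bar, never let it roll back away from it; do not pick the roller up, do not touch the bar yourself, and leave the other things on the table where they are.

Things in the scene. Friction and masses are not known exactly. Their poses are not given: they have to be found in the camera images.
- track: Fixed track, plywood with aluminium rails, 122 mm wide. Origin: centre of underside, on the table; x uphill, y across, z up. Level apron (surface 12 mm above the table) from x = -190 mm, open there, to -70 mm; then an 8 degree slope to the black end stop (30 mm high, face at x = 154 mm, surface 44 mm above the table). Rails 12 mm above the surface, 106 mm apart inside.
- roller: Loose polished aluminium roller, 40 mm diameter, 100 mm long, about 0.3 kg, slippery and free-rolling, lying across the track on the apron at the start. Origin: its centre, 20 mm above the surface; y is its axis (along the track's y), x and z turn as it rolls. Let go on the slope, it rolls back down.
- marker (a joint): How far the sliding marker bar has been pushed up the slope from its lowest place, in m: 0 to 0.155 (against the end stop). It starts between 0 and 0.04. It slides along the slope with a friction of about 0.6 N and stays where it is left.
- marker_face (a point): Middle of the downhill face of the grey marker bar, at surface level. x up the slope, y across, z square to the slope. The bar is 10 mm thick, fills the channel, reaches 3 to 27 mm above the surface; at joint 0 its face is 60 mm up the slope from the foot (x = -70 mm), at 0.155 it is 215 mm up. A roller touching it has its centre at x = -20, z = +20 mm.
- beaker: Bystander, loose, to be left alone: clear glass beaker, 66 mm across, 85 mm high. Origin: centre of its underside.
- dish: Bystander, loose, to be left alone: small white bowl, 64 mm across, 26 mm high. Origin: centre of its underside.
- sleeve: Bystander, loose, to be left alone: upright brass sleeve, 38 mm across, 50 mm high. Origin: centre of its underside.
- phone: Bystander, loose, to be left alone: dark phone lying flat, 150 x 72 x 9 mm. Origin: centre of its underside.
- tube0: Bystander, loose, to be left alone: white tube standing on its blue cap, 34 mm across, 105 mm high. Origin: centre of its underside.
- tube1: Bystander, loose, to be left alone: second such tube. Origin: centre of its underside.
- stopper: Bystander, loose, to be left alone: rubber stopper, 24 mm across, 30 mm high. Origin: centre of its underside.
Things that resemble listed ones, but are neither listed nor needed, are in the scene too. Leave any green or orange look-alike of the roller alone.

How it is judged (in metres and radians):
On the way:
1. the roller has been pushed onto the slope up to the marker bar (x of roller in the frame of marker_face above -0.026 m and contact force between the fingers and roller above 0.05 N), for 0.02 s.
At the end, for the whole second after the job is handed in: The marker bar is within 5 mm of the end of its travel, the roller still touches it (within 5 mm) and lies on the slope (within 6 mm), at rest (below 20 mm/s), with the fingers in contact with the roller (over 0.1 N), through the last second (value of joint marker above 0.15 m and x of roller in the frame of marker_face between -0.025 and -0.015 m and z of roller in the frame of marker_face between 0.014 and 0.026 m and linear speed of roller below 0.02 m/s and contact force between the fingers and roller above 0.1 N); the arm keeps its last pose, push and grip.
It fails at once if the roller rolled back more than 15 mm from the marker bar after pushing it (distance of marker_face from where it was at the start of the episode above 0.006 m and x of roller in the frame of marker_face below -0.035 m).
It fails at once if the roller was lifted more than about 10 mm off the track ((x of roller in the frame of track below -0.045 m and z of roller in the frame of track above 0.046 m) or (x of roller in the frame of track above -0.045 m and z of roller in the frame of marker_face above 0.031 m)).
It fails at once if the robot pushed the marker bar itself (contact force between any of the arm, the fingers and marker above 1 N).
It fails at once if another thing was moved more than 20 mm (distance of any of beaker, dish, sleeve, phone, tube0, tube1, stopper from where it was at the start of the episode above 0.02 m).
It also fails if it takes over 38 s, if anything falls off the work surface, if the arm or the gripper's body presses on something with over 40 N, if the wrist force passes 120 N, or if a joint passes its speed limit or range.

### The arm

A 6-joint arm with a two-finger parallel gripper is mounted at the origin on the work surface. World frame = base frame: x ahead of the robot, y to its left, z up, the work surface at z = 0. Lengths are in mm, angles in degrees, forces in N, time in s.
With the tool pointing down it reaches from about 350 to 850 mm from the base axis. Payload 8.1 kg.
Tool frame: the origin (TCP) lies at the very end of the fingers, on their centre line; the grasp point (between the pads) lies 19 mm behind it (r.grip_depth is the distance from the TCP to the grasp point, in mm); y points along the fingers, z is the direction in which the jaws open and shut, and the axes are right-handed (so a half turn about y gives the same grasp; the last joint's range is limited). The gripper opens to 85 mm and grips with 20 to 120 N. Pads are 22 mm wide; open, the fingers measure 114 mm over their backs; the gripper's body (76 mm by 85 mm) begins 54 mm behind the grasp point. The pads swing forward as they close: fully open they stand 13 mm farther back than shut.
Start: joints at [-79.32, 7.471, 85.268, -0, 87.261, -4.893], TCP at [161.1, -577.972, 231.292] pointing down, gripper open.
Joint ranges: [-169.43, 169.43], [-51.17, 129.36], [1.28, 143.12], [-76.62, 256.62], [0, 156.53], [-152.29, 152.29]. Speed limits (degrees/s): [136.94, 136.94, 159.86, 180, 180, 180].

### API

Orientations are given as [roll, pitch, yaw] about the fixed x, y, z axes, in that order (R = Rz(yaw) Ry(pitch) Rx(roll)).
In Python, from bench import readout, eyes, r gives the robot as it stands. The module is installed in compiled form; this text tells all that it offers.
- The arm moves only by the tool move_arm, never from a script. Its argument "motion" is text: rows parted by semicolons, each of 6 numbers parted by spaces: the shift along the world's x, y, z in cm, then the turn, a rotation vector about the world's x, y, z in degrees. A call has 1 to 10 rows; each row is the pose to reach, as a shift and turn from the pose commanded when the call began; what a row does not reach only later rows make up. A row lasts 1/12 s, in which the tool goes at most 41.7 mm and 7.16 degrees, less where a joint would pass 70% of its speed; a pose out of reach is approached as far as the arm can. A call with a gripper value outside its range is refused whole. "fingers" is the finger opening in cm, from 0 to 8.54, set as the call begins (left out, the last holds). The fingers move at their own pace and stop on an object; "squeeze" is the grip in N (left out, the last holds). Time passes only in rows, so rows that repeat a pose let the fingers close. It gives the time, the measured TCP pose, the force and the opening at its end, in the units of the state.
- readout.sense(): the state, without advancing time (a new reading comes with each control period).
- eyes.snapshot(name): name is "scene" or "top" or "wrist"; returns a dict with "image" (480x640x3 uint8, blue, green, red), "fx", "fy", "cx", "cy" (pixels), "world_to_cam" (4x4, takes a point from world to camera coordinates). Camera axes: x right, y down, z forward; pixel columns grow to the right and rows downward; lengths in mm; the calibration is good to about 2 mm. A picture is of the moment at which its call begins. There is no depth.
- r.hand_in(): hands the job in, once; it reports no verdict.
The state is a dict: "time": time; "joint_pos": joint angles; "qd": joint speeds; "joint_efforts": joint torques, N m; "tool_pos": TCP position; "tcp_rot": TCP orientation; "ft_force": force on the tool from outside, world axes, zero at the start; "wrist_torque": the same for the moment, N m; "finger_gap": finger opening in mm.
Only numpy, scipy, OpenCV 4.12 (cv2) and the standard library are available. Lean on these libraries where they do the work, as an engineer would, in place of code of your own. Each camera call takes 0.05 s, during which the arm holds its last target. There are 200 camera calls.

## Working session

There is one attempt and no reset: what is moved stays moved. The work goes in short steps, Python scripts to look and compute and a tool call to move; the robot and the scene stay as the last step left them, time stands still between calls to the robot, and variables do not carry over. Pictures are saved under pics/ and viewed, about 8 in all and at most 12, crops included, and the job is handed in when it is done.

Besides the shell and the picture viewer there is one more tool, called as a command line: name --argument value ..., lists and objects as JSON in quotes. move_arm: Moves the arm, as the interface text tells. Its arguments: {"type":"object","properties":{"motion":{"type":"string"},"fingers":{"type":"number"},"squeeze":{"type":"number"}},"required":["motion"]}

```bash
mkdir -p pics; python3 - <<'E'
from bench import readout, eyes, r
import cv2, pickle
d={}
for n in("scene","top"):
    s=eyes.snapshot(n); d[n]=s; cv2.imwrite(f"pics/{n}0.png",s["image"])
pickle.dump(d,open("s0.pkl","wb"))
print(readout.sense())
E
```

```text
{'time': 0.1, 'joint_pos': array([-7.93197395e+01,  7.51122907e+00,  8.53257775e+01,  1.16097509e-03,
        8.72608603e+01, -4.89389110e+00]), 'qd': array([ 0.02527321, -0.08877951, -0.20632105,  0.03307871, -0.05403684,
        0.012275  ]), 'joint_efforts': array([ 1.26657105e-03, -5.70952821e+01, -5.01937902e+01, -2.25178997e-04,
        8.10168305e-03,  3.46641934e-05]), 'tool_pos': array([ 161.01651713, -577.46133002,  230.31841586]), 'tcp_rot': array([-9.00974111e+01,  9.50440957e-03, -1.64425913e+02]), 'ft_force': array([ 0.10912614, -0.53891042, -0.0164461 ]), 'wrist_torque': array([ 0.00420922, -0.07187542, -0.00454022]), 'finger_gap': 85.55594161205566}
```

View pics/scene0.png

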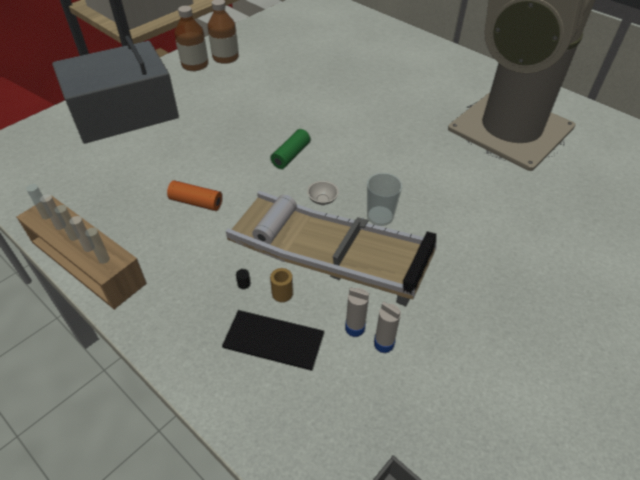

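View pics/top0.png

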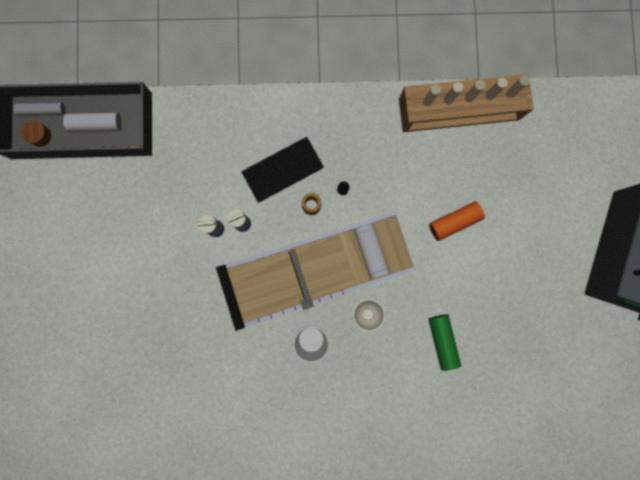

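The silver cylinder on the track at top (372,250) and scene (275,218) is the roller: it is polished and lies across the apron. The others don't fit: orange at (457,220), green at (445,342), and the pale cylinders in the box at (90,121) and (37,108). I'll confirm with a crop and measure the track.

```bash
cat > h.py <<'E'
import numpy as np, cv2
def ray(s,u,v,z):
    M=np.array(s["world_to_cam"],float); R,t=M[:3,:3],M[:3,3]
    c=-R.T@t; d=R.T@np.array([(u-s["cx"])/s["fx"],(v-s["cy"])/s["fy"],1])
    return c+d*(z-c[2])/d[2]
def proj(s,p):
    M=np.array(s["world_to_cam"],float); q=M[:3,:3]@np.array(p)+M[:3,3]
    return np.array([s["fx"]*q[0]/q[2]+s["cx"],s["fy"]*q[1]/q[2]+s["cy"]])
E
python3 - <<'E'
import pickle,cv2,numpy as np
from h import *
d=pickle.load(open("s0.pkl","rb")); s=d["top"]; im=s["image"]
M=np.array(s["world_to_cam"]);print("cam",-M[:3,:3].T@M[:3,3]); 
for n,p,z in [("apronA",(397,216),24),("apronB",(413,268),24),("stop",(219,267),74),("stop2",(240,328),74),("roller",(372,250),32),("beaker",(311,341),85),("dish",(369,315),26),("tube0",(207,224),105),("tube1",(237,217),105),("sleeve",(311,203),50)]:
    print(n,ray(s,*p,z).round(1))
# wood
hsv=cv2.cvtColor(im,cv2.COLOR_BGR2HSV)
m=cv2.inRange(hsv,(8,60,60),(28,255,255)); m[:205]=0;m[335:]=0;m[:,:215]=0;m[:,418:]=0
P=np.argwhere(m)[:,::-1].astype(np.float32); print(cv2.minAreaRect(P),cv2.boxPoints(cv2.minAreaRect(P)))
c=im[205:335,210:420]; cv2.imwrite("pics/crop.png",cv2.resize(c,None,fx=3.8,fy=3.8,interpolation=cv2.INTER_CUBIC))
E
```

```text
cam [ 544.86629673  -48.59517782 1051.26400034]
apronA [ 667.3 -222.4   24. ]
apronB [ 565.1 -249.2   24. ]
stop [576.5 116.8  74. ]
stop2 [464.7  80.4  74. ]
roller [ 601.8 -170.    32. ]
beaker [438.5 -47.8  85. ]
dish [ 477.7 -160.2   26. ]
tube0 [652.7 131.8 105. ]
tube1 [663.8  78.2 105. ]
sleeve [693.6 -55.2  50. ]
((313.1499938964844, 249.9499969482422), (92.3385009765625, 178.66867065429688), 71.56505584716797) [[213.8     234.39998]
 [383.3     177.90001]
 [412.5     265.5    ]
 [243.      322.     ]]
```

View pics/crop.png

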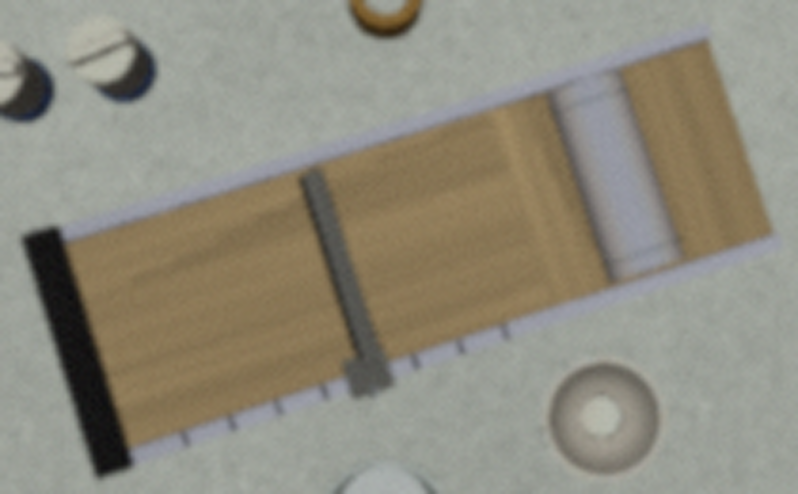

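Crop shows the silver roller at (617,172) lying across the apron, the bar from (312,175) to (370,370), and the stop's face from (62,235) to (130,462). Roller confirmed.

```bash
python3 - <<'E'
import pickle
from h import *
d=pickle.load(open("s0.pkl","rb")); s=d["top"]
g=lambda u,v,z: ray(s,u/3.8+210-.4,v/3.8+205-.4,z)[:2]
a1,a2=g(709,32,24),g(776,240,24)   # apron end, rail tops
b1,b2=g(62,232,74),g(130,465,74)   # stop face top
w1,w2=g(708,40,12),g(773,235,12)
am,bm,wm=(a1+a2)/2,(b1+b2)/2,(w1+w2)/2
print(am,bm,wm,np.linalg.norm(a1-a2),np.linalg.norm(b1-b2),np.linalg.norm(bm-wm))
u=(bm-(am+wm)/2); u/=np.linalg.norm(u); v=np.array([-u[1],u[0]])
print("yaw",np.degrees(np.arctan2(u[1],u[0])))
for p,q in((a1,a2),(b1,b2),(w1,w2)): e=p-q; print("cross-yaw",np.degrees(np.arctan2(e[1],e[0])))
O=((am+wm)/2+190*u+bm-154*u)/2; print("origin",O)
rol=(g(590,182,32)+g(645,165,32))/2
# roller edges & ends
for n,p,z in(("rol",(617,174),38),("edgeL",(582,185),36),("edgeR",(652,162),36),("barface",(350,270),55),("barface2",(345,255),55)):
    q=g(*p,z)-O; print(n,(q@u).round(1),(q@v).round(1))
for n,p,z in [("beaker",(311,341),85),("dish",(369,315),26),("tube0",(207,224),105),("tube1",(237,217),105),("sleeve",(311,203),50)]:
    q=ray(s,*p,z)[:2]-O; print(n,(q@u).round(1),(q@v).round(1))
E
```

```text
[ 619.34598164 -235.8726496 ] [522.46282724  88.79984481] [ 619.44100182 -236.99384917] 111.69508989167917 116.31180771942901 339.9210163864237
yaw 106.595869113649
cross-yaw 15.448102364510476
cross-yaw 15.27679287116971
cross-yaw 16.038388276453276
origin [565.78701255 -56.56652524]
rol -117.9 -1.3
edgeL -99.6 -1.7
edgeR -137.0 -1.6
barface 24.5 2.5
barface2 24.5 -5.2
beaker 44.8 119.4
dish -74.2 114.0
tube0 155.6 -137.1
tube1 101.1 -132.4
sleeve -35.2 -122.9
```

move_arm --motion "4 3 0 0 0 7;8 6 0 0 0 14;11 8.5 0 0 0 21;14 11 0 0 0 28;17 13 0 0 0 35;20 15.5 0 0 0 42;23 18 0 0 0 49;26 20 0 0 0 56;29 22.5 0 0 0 63;32 25 0 0 0 70" --fingers 5

```text
time: 0.93
tool_pos: [482.2, -326.4, 230.9]
tcp_rot: [-90.0, 0.0, -94.1]
ft_force: [-0.1, -0.3, -0.7]
finger_gap: 50.5
```

move_arm --motion "3 2.5 0 0 0 7;6 5 0 0 0 14;9 7.5 0 0 0 20.6;12 9.5 0 0 0 20.6;13.4 10 0 0 0 20.6;13.4 10 -3 0 0 20.6;13.4 10 -6 0 0 20.6;13.4 10 -9 0 0 20.6;13.4 10 -12 0 0 20.6;13.4 10 -12 0 0 20.6"

```text
time: 1.77
tool_pos: [610.3, -225.7, 102.6]
tcp_rot: [-90.6, 0.5, -73.8]
ft_force: [-1.1, 1.3, -1.4]
finger_gap: 49.9
```

```bash
python3 - <<'E'
from bench import readout, eyes
import cv2,pickle
d={}
for n in("wrist","top"):
    s=eyes.snapshot(n); d[n]=s
pickle.dump(d,open("s1.pkl","wb"))
cv2.imwrite("pics/w1.png",d["wrist"]["image"])
s=readout.sense(); print(s["time"],s["tool_pos"],s["tcp_rot"],s["ft_force"],s["finger_gap"])
E
```

```text
1.8667 [ 613.79657834 -227.38993007  109.85778278] [-90.17531916   0.15133743 -73.82780572] [0.10044422 0.60834271 1.13064172] 49.66908781159805
```

View pics/w1.png

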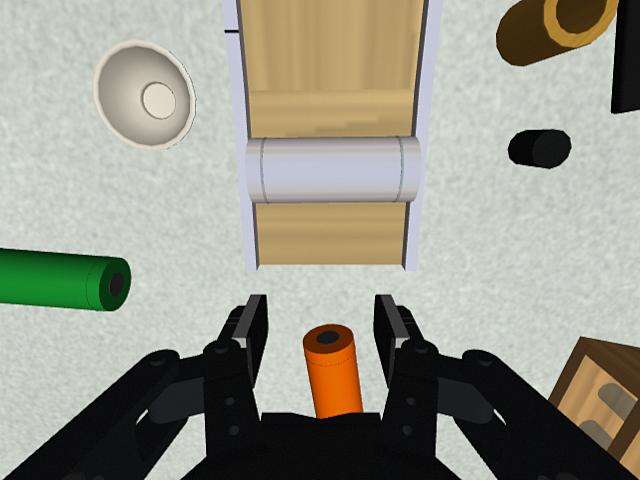

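Wrist view: roller at (333,170) ahead of the fingers, apron end edge at row 265, orange look-alike behind the fingers at (330,370).

```bash
python3 - <<'E'
import pickle
from h import *
d=pickle.load(open("s1.pkl","rb")); s=d["wrist"]; t=d["top"]
w1,w2=ray(s,259,265,12)[:2],ray(s,405,265,12)[:2]
print("apron end",w1,w2,np.linalg.norm(w1-w2)); e=w2-w1; print("cross yaw",np.degrees(np.arctan2(e[1],e[0])), "mid",(w1+w2)/2)
r1,r2=ray(s,245,270,24)[:2],ray(s,418,270,24)[:2];e=r2-r1
print("rail ends",r1,r2,np.linalg.norm(e),np.degrees(np.arctan2(e[1],e[0])),"mid",(r1+r2)/2)
O=np.array([565.8,-56.6]);y=np.radians(106);u=np.array([np.cos(y),np.sin(y)]);v=np.array([-u[1],u[0]])
for n,a,b,z in(("endmid",332,265,12),("railmid",331.5,270,24),("roll back",333,202,34),("roll front",333,137,34)):
    q=ray(s,a,b,z)[:2]-O;print(n,q@u,q@v)
for a in((457,220),(433,232),(432,225)): q=ray(t,*a,20);print("orange",q,(q[:2]-O)@u,(q[:2]-O)@v)
E
```

```text
apron end [ 568.62521723 -251.39434607] [ 673.48652228 -220.53350859] 109.30820914516633
cross yaw 16.399234204810277 mid [ 621.05586975 -235.96392733]
rail ends [ 560.90227258 -252.70641335] [ 679.35737602 -217.8242178 ] 123.48432732968324 16.408440564420115 mid [ 620.1298243  -235.26531558]
endmid -187.64542680833353 -3.7947800529100024
railmid -186.71831387274463 -3.1381887139644213
roll back -135.69095908180086 -3.1861762524973734
roll front -96.04656235202826 -2.599355009998158
orange [ 656.57469913 -340.67861007   20.        ] -298.0947845372172 -8.95556430686251
orange [ 634.29679459 -292.30675109   20.        ] -245.45614663847041 -0.8737593204124371
orange [ 648.1086335  -290.99744747   20.        ] -248.0046219729199 -14.511443998027028
```

move_arm --motion "0.2 0 -2 0 0 0;0.2 0 -4.5 0 0 0;0.2 0 -7 0 0 0;0.2 0 -8.5 0 0 0;0.2 0 -9.1 0 0 0;0.2 0 -9.1 0 0 0;0.2 0 -9.1 0 0 0"

```text
time: 2.45
tool_pos: [618.2, -228.5, 22.1]
tcp_rot: [-89.9, -0.1, -73.8]
ft_force: [0.4, 0.9, 0.6]
finger_gap: 49.8
```

move_arm --motion "-0.14 0.48 0 0 0 0;-0.28 0.96 0 0 0 0;-0.42 1.44 0 0 0 0;-0.56 1.92 0 0 0 0;-0.68 2.3 0 0 0 0;-0.76 2.59 0 0 0 0;-0.85 2.88 0 0 0 0;-0.94 3.17 0 0 0 0;-1.02 3.45 0 0 0 0;-1.1 3.74 0 0 0 0"

```text
time: 3.28
tool_pos: [606.0, -190.4, 20.3]
tcp_rot: [-90.0, 0.0, -73.8]
ft_force: [-0.1, -0.3, -0.0]
finger_gap: 50.3
```

```bash
python3 - <<'E'
from bench import readout, eyes
import cv2,numpy as np
w=eyes.snapshot("wrist")["image"];t=eyes.snapshot("scene")["image"]
c=cv2.resize(t[180:310,210:450],(640,347),interpolation=cv2.INTER_CUBIC)
cv2.imwrite("pics/w2.png",cv2.resize(np.vstack([w,c]),None,fx=.72,fy=.72))
s=readout.sense(); print(s["time"],s["tool_pos"],s["tcp_rot"],s["ft_force"],s["finger_gap"])
E
```

```text
3.3833 [ 605.91301192 -190.05391476   20.18434349] [-9.00130891e+01  2.10015127e-02 -7.38114194e+01] [ 0.10660196 -0.9107953   0.40604746] 50.51869712173491
```

View pics/w2.png

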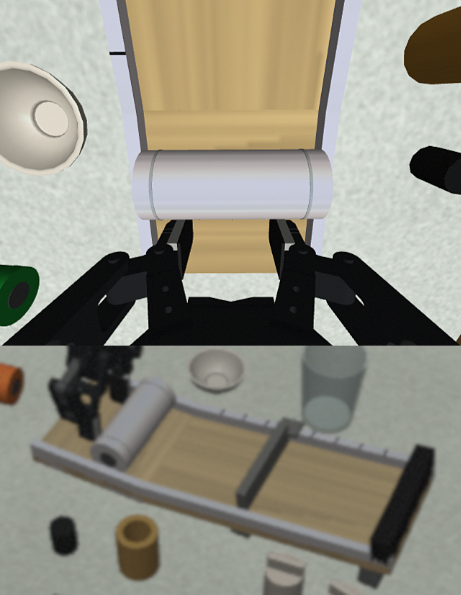

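move_arm --motion "-0.11 0.38 0 0 0 0;-0.23 0.77 0 0 0 0;-0.34 1.15 0 0 0 0;-0.45 1.54 0 0 0 0;-0.56 1.92 0 0 0 0;-0.68 2.3 0 0 0 0;-0.79 2.69 0 0 0 0;-0.9 3.07 0 0 0 0;-1.02 3.45 0 0 0 0;-1.13 3.84 0.03 0 0 0"

```text
time: 4.22
tool_pos: [594.6, -151.8, 20.6]
tcp_rot: [-90.0, 0.0, -73.8]
ft_force: [0.7, -2.1, 1.1]
finger_gap: 49.7
```

move_arm --motion "-0.11 0.38 0.06 0 0 0;-0.23 0.77 0.11 0 0 0;-0.34 1.15 0.17 0 0 0;-0.45 1.54 0.22 0 0 0;-0.56 1.92 0.28 0 0 0;-0.68 2.3 0.34 0 0 0;-0.79 2.69 0.39 0 0 0;-0.9 3.07 0.45 0 0 0;-1.02 3.45 0.5 0 0 0;-1.13 3.84 0.56 0 0 0"

```text
time: 5.05
tool_pos: [583.3, -113.4, 26.2]
tcp_rot: [-90.0, 0.0, -73.8]
ft_force: [0.9, -2.0, 1.1]
finger_gap: 50.0
```

```bash
cat > look.py <<'E'
from bench import readout, eyes
import cv2,numpy as np,sys
w=eyes.snapshot("wrist")["image"];t=eyes.snapshot("scene")["image"]
c=cv2.resize(t[180:310,210:450],(640,347),interpolation=cv2.INTER_CUBIC)
cv2.imwrite(f"pics/{sys.argv[1]}.png",cv2.resize(np.vstack([w,c]),None,fx=.72,fy=.72))
s=readout.sense(); print(s["time"],s["tool_pos"],s["tcp_rot"],s["ft_force"],s["finger_gap"])
E
python3 look.py w3
```

```text
5.15 [ 583.09304116 -112.81145227   26.01222108] [-9.00261751e+01  4.77955485e-02 -7.37943734e+01] [-0.42383149  0.04596794  0.60631781] 50.11199170403605
```

View pics/w3.png

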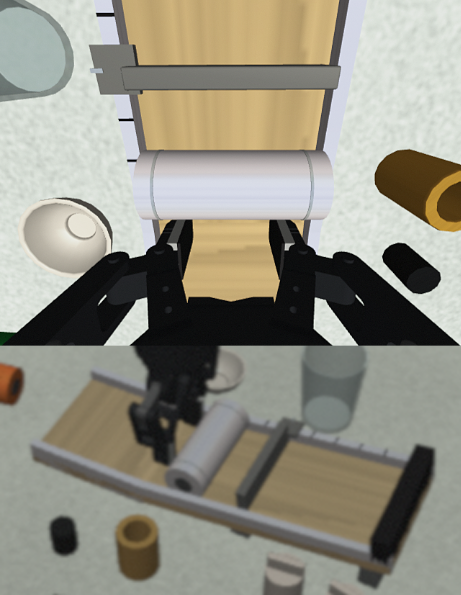

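Roller sits squarely against both fingers on the slope, bar ahead at row 77 and clear of the gripper. Continuing.

move_arm --motion "-0.11 0.38 0.06 0 0 0;-0.23 0.77 0.11 0 0 0;-0.34 1.15 0.17 0 0 0;-0.45 1.54 0.22 0 0 0;-0.56 1.92 0.28 0 0 0;-0.68 2.3 0.34 0 0 0;-0.79 2.69 0.39 0 0 0;-0.9 3.07 0.45 0 0 0;-1.02 3.45 0.5 0 0 0;-1.13 3.84 0.56 0 0 0"

```text
time: 5.98
tool_pos: [572.5, -75.5, 32.2]
tcp_rot: [-90.0, -0.1, -73.8]
ft_force: [1.0, -4.2, 2.6]
finger_gap: 50.0
```

move_arm --motion "-0.11 0.38 0.06 0 0 0;-0.23 0.77 0.11 0 0 0;-0.34 1.15 0.17 0 0 0;-0.45 1.54 0.22 0 0 0;-0.56 1.92 0.28 0 0 0;-0.68 2.3 0.34 0 0 0;-0.79 2.69 0.39 0 0 0;-0.9 3.07 0.45 0 0 0;-1.02 3.45 0.5 0 0 0;-1.13 3.84 0.56 0 0 0"

```text
time: 6.82
tool_pos: [560.8, -36.6, 37.4]
tcp_rot: [-90.0, -0.0, -73.8]
ft_force: [1.1, -4.9, 2.5]
finger_gap: 50.1
```

move_arm --motion "-0.11 0.38 0.06 0 0 0;-0.23 0.77 0.11 0 0 0;-0.34 1.15 0.17 0 0 0;-0.45 1.54 0.22 0 0 0;-0.56 1.92 0.28 0 0 0;-0.68 2.3 0.34 0 0 0;-0.79 2.69 0.39 0 0 0;-0.9 3.07 0.45 0 0 0;-1.02 3.45 0.5 0 0 0;-1.13 3.84 0.56 0 0 0"

```text
time: 7.65
tool_pos: [549.4, 1.8, 43.0]
tcp_rot: [-90.0, 0.0, -73.8]
ft_force: [1.6, -4.5, 2.3]
finger_gap: 50.4
```

```bash
python3 look.py w4
```

```text
7.75 [549.10868547   2.46708488  42.77036072] [-9.00256898e+01  5.90208729e-02 -7.37990737e+01] [-0.04064276 -0.62917749  0.72760027] 49.818207286607304
```

View pics/w4.png

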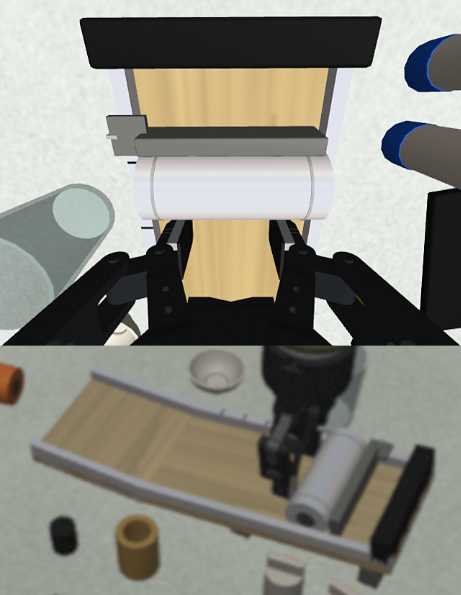

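Roller is against the bar, about 35 mm short of the stop. I'll go 26 mm, then take small steps while watching force.

move_arm --motion "-0.08 0.27 0.04 0 0 0;-0.16 0.54 0.08 0 0 0;-0.24 0.81 0.12 0 0 0;-0.32 1.08 0.16 0 0 0;-0.4 1.35 0.2 0 0 0;-0.47 1.6 0.23 0 0 0;-0.54 1.85 0.27 0 0 0;-0.61 2.1 0.3 0 0 0;-0.68 2.3 0.34 0 0 0;-0.74 2.5 0.37 0 0 0"

```text
time: 8.58
tool_pos: [542.2, 26.7, 46.8]
tcp_rot: [-90.0, 0.0, -73.8]
ft_force: [2.8, -4.4, 3.3]
finger_gap: 50.0
```

move_arm --motion "-0.03 0.1 0.01 0 0 0;-0.06 0.2 0.03 0 0 0;-0.08 0.29 0.04 0 0 0;-0.11 0.38 0.05 0 0 0"

```text
time: 8.92
tool_pos: [541.1, 30.2, 47.2]
tcp_rot: [-90.0, -0.0, -73.8]
ft_force: [2.2, -3.8, 2.6]
finger_gap: 50.0
```

```bash
python3 look.py w5
```

```text
9.0167 [541.05487469  30.36678605  47.18942536] [-9.00002435e+01  8.69304451e-03 -7.38285112e+01] [ 1.54392219 -2.52626434  2.07594719] 49.98366406546535
```

View pics/w5.png

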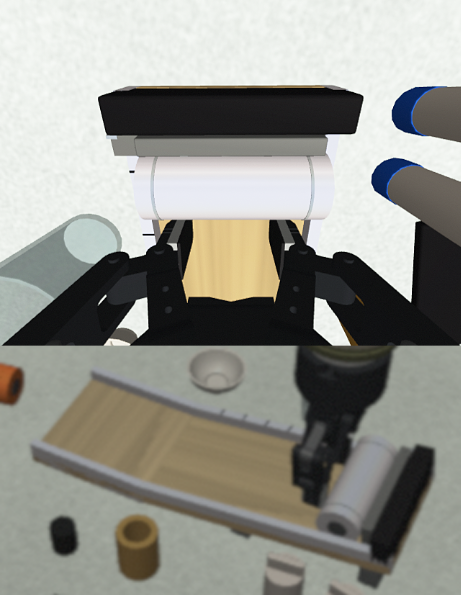

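move_arm --motion "-0.03 0.1 0.01 0 0 0;-0.06 0.2 0.03 0 0 0;-0.08 0.29 0.04 0 0 0;-0.08 0.29 0.04 0 0 0"

```text
time: 9.35
tool_pos: [540.7, 31.6, 47.5]
tcp_rot: [-90.0, -0.2, -73.8]
ft_force: [4.2, -12.0, -0.6]
finger_gap: 49.8
```

move_arm --motion "-0.03 0.1 0.01 0 0 0;-0.06 0.2 0.03 0 0 0;-0.06 0.2 0.03 0 0 0;-0.06 0.2 0.03 0 0 0"

```text
time: 9.68
tool_pos: [540.7, 31.8, 47.9]
tcp_rot: [-90.0, -0.3, -73.9]
ft_force: [6.8, -19.6, -4.0]
finger_gap: 49.9
```

The tool has stalled and the force is rising (12 → 21 N), so the bar looks home. I'll let it settle and check.

move_arm --motion "0 0 0 0 0 0;0 0 0 0 0 0;0 0 0 0 0 0;0 0 0 0 0 0;0 0 0 0 0 0;0 0 0 0 0 0"

```text
time: 10.18
tool_pos: [540.6, 31.8, 47.8]
tcp_rot: [-90.0, -0.3, -73.9]
ft_force: [6.7, -19.7, -4.1]
finger_gap: 49.6
```

```bash
python3 - <<'E'
from bench import readout, eyes
import cv2,numpy as np
w=eyes.snapshot("wrist")["image"];t=eyes.snapshot("top")["image"]
a=cv2.resize(w[100:330,130:480],None,fx=2,fy=2)[:, :700]
b=cv2.resize(t[250:340,200:375],None,fx=4,fy=4)[:290]
b=cv2.resize(t[255:335,205:305],(700,560),interpolation=cv2.INTER_CUBIC)
cv2.imwrite("pics/w6.png",cv2.resize(np.vstack([a,b]),None,fx=.58,fy=.58))
s=readout.sense(); print(s["time"],s["tool_pos"],s["ft_force"],s["qd"].round(3))
E
```

```text
10.2833 [540.67835265  31.80913419  47.87947786] [  6.37875848 -20.47169127  -3.35935612] [ 0.027  0.043 -0.027 -0.058  0.001 -0.025]
```

View pics/w6.png

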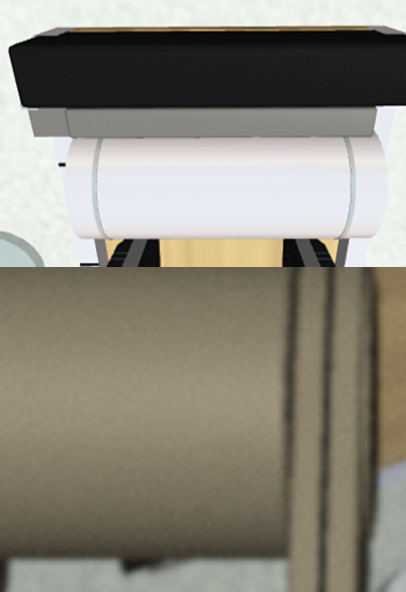

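The bar lies flush against the black stop with the roller square against it. The push is steady at about 21 N and nothing is moving. Handing in.

```bash
python3 -c "
from bench import r
print(r.hand_in())"
```

```text
the job is handed in; nothing more can be done
None
```

I pushed the silver roller along the apron and up the slope with both fingertips, at about 48 mm/s and slower near the top. It drove the marker bar up to the end stop, and I handed in with the fingers still pressing on the roller.

- **Bar and roller:** the last wrist picture shows the bar flush against the black stop and the roller square against the bar. The tool had stalled there, with a steady push of about 21 N and joint speeds near zero.
- **Time:** 10.3 s of the 38 s were used.
- **Other objects:** in the pictures taken along the way, nothing else appeared to have been touched. I did not re-measure where they stood at the end.
- **Checks that disagreed or were no use:** my two estimates of the track's origin differed by about 5 mm, so I finished by stepping until the force rose, not by measured position. In the last top view the arm hid the end of the track.

The hand-in gave no verdict.

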